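Send the tube down the chute into the tray

ROBOT

A 7-joint arm with a two-finger parallel gripper is mounted at the origin on a cart in front of the work surface, level with it; the furniture and walls round the work are solid. World frame = base frame: x ahead of the robot, y to its left, z up, the work surface at z = 0. Lengths are in m, angles in rad, forces in N, time in s.
With the tool pointing down it reaches from about 0.4 to 0.85 m from the base axis. Payload 6.9 kg.
Tool frame: the origin (TCP) lies on the centre line of the jaws, within the pads' length; the fingertips stand 11 mm ahead of it and the grasp point (between the pads) lies 8 mm behind it (arm.nose_length is the distance from the TCP to the fingertips, in m); z points along the fingers, y is the line along which they close (so a half turn about z gives the same grasp; the last joint's range is limited). The gripper opens to 85 mm and grips with 20 to 120 N. Pads are 22 mm wide; open, the fingers measure 114 mm over their backs; the gripper's body (76 mm by 85 mm) begins 54 mm behind the grasp point. The pads swing forward as they close: fully open they stand 13 mm farther back than shut.
Start: joints at [-1.198, 0.507, -0.238, 1.5, 0.126, 1.149, -0.155], TCP at [0.165, 0.603, 0.242] pointing down, gripper open.
Joint ranges: [-3.08, 3.08], [-0.24, 2.05], [-1.43, 1.35], [0, 2.5], [-1.52, 4.66], [0.17, 1.96], [-2.89, 2.89]. Speed limits (rad/s): [2.39, 2.39, 3.14, 3.14, 3.14, 3.14, 3.14].

INTERFACE

Orientations are given as a rotation vector (axis times angle).
In Python, from cell import get_obs, cams, arm gives the robot as it stands.
- The arm moves only by the tool send_rows, never from a script. Its argument "motion" is a list of rows, each a list of 3 entries, a list of its own where there are three numbers: the opening, from 0 (shut) to 1 (fully open), then the shift along the tool's x, y, z in cm, then the turn about the tool's z in degrees. A call has 1 to 5 rows; each row shifts and turns the commanded pose from where the row before left it, along the tool's axes as they then stand; what a row does not reach is not made up. A row lasts 1/10 s, in which the tool goes at most 50 mm and 8.59 degrees, less where a joint would pass 70% of its speed; a pose out of reach is approached as far as the arm can. A call is refused whole if a number of a shift passes 5 or a number of a turn 8.59, either way. A call with a gripper value outside its range is refused whole. The fingers move at their own pace and stop on an object; "force" is the grip in N (left out, the last holds). Time passes only in rows, so rows that do not move let the fingers close. It gives the time, the measured TCP pose, the force, the opening and the grip force at its end, in the units of the state.
- get_obs(): the state, without advancing time (a new reading comes with each control period).
- cams.read_camera(name): name is "side" or "top"; returns a dict with "image" (420x560x3 uint8, red, green, blue), "fx", "fy", "cx", "cy" (pixels), "R" (3x3) and "t" (3): a world point X has camera coordinates R X + t. Camera axes: x right, y down, z forward; pixel columns grow to the right and rows downward; lengths in m; the calibration is good to about 2 mm. A picture is of the moment at which its call begins. There is no depth.
- arm.sign_off(): hands the job in; it is judged then, once.
The state is a dict: "clock": time; "joints": joint angles; "dq": joint speeds; "tau": joint torques, N m; "ee_pos": TCP position; "ee_rot": TCP orientation; "contact_force": force on the tool from outside, world axes, zero at the start; "moment": the same for the moment, N m; "opening": finger opening in m; "finger_force": force on a finger pad.
Only numpy, scipy, OpenCV 4.12 (cv2) and the standard library are available. Lean on these libraries where they do the work, as an engineer would, in place of code of your own. Each camera call takes 0.05 s, during which the arm holds its last target. There are 200 camera calls.

TASK

The collecting tray stands at only one of the chute's two exits; a pipette tip box stands at the other. Swing the flap's lever all the way over so that the chute leads to the tray, then take the tube from its cradle and drop it into the hopper so that it comes to rest lying in the tray. Leave the flap set, and do not shift the tray, the tip box or the other things round about.

Things in the scene. Friction and masses are not known exactly. Their poses are not given: they have to be found in the camera images.
- chute: Fixed two-way drop chute of sheet metal, clear front; 156 mm deep (x), 276 wide (y), 272 high. Origin: centre of underside; x to its back (away from the robot), y to its left exit, z up. Under its open hopper a ridge runs along x at y = 0, z = 145; from it a slope falls to each side exit, lip at y = +138 (left) or -138 (right), z = 52. Panels at x = -74 and +74.
- hopper_mouth (a point): Centre of the hopper's open mouth, 268 mm above the worktop; axes as the chute's. The mouth is 144 mm long in x and 156 mm wide in y, narrowing to 104 mm in y at 56 mm below the mouth. A tube goes in lying level with its length along the chute's x.
- flap (a joint): Flap angle (rad). Steel plate 88 mm tall, hinged along the ridge, standing up inside the hopper. 0 upright, + leans to the chute's left (+y), - right; stops at +-0.56. Leaning left it closes the left exit and sends parts to the RIGHT exit, and vice versa. Moved by its lever; friction (0.12 N m, about 1 N at the knob) keeps it where it is left; starts between the stops.
- lever_knob (a point): Middle of the black knob (22 mm diameter, 38 tall) atop the flap's lever, an upright 8 mm rod in front of the chute at x = -115 mm of its frame. Swings with the flap about the hinge line (y = 0, z = 145 mm of the chute), 120 mm from it. Push the knob sideways along the chute's y; at a stop its middle is at y = +-64, z = 247 mm of the chute.
- tray: Loose open steel tray, 180 x 146 mm and 34 mm high, walls and floor about 4 mm, empty. Origin: centre of its underside; x is its long side. It stands at the chute's left or right exit, centre about 203 mm to that side in the chute's y, its rim tucked under the exit's lip.
- tip_box: Pipette tip box with a closed lid, 75 x 118 x 88 mm high; origin at the centre of its underside. It stands at the exit where the tray is not. Leave it there.
- cradle: Grey plastic cradle fixed to the worktop: base 110 x 50 x 6 mm, with two V supports 8 mm thick and 51 mm high at x = -40 and +40 mm (72 mm clear between them). Origin: centre of its underside; x along the tube. A fixed 100 mm high box stands on the worktop to its left, past the end of the tube.
- tube: Screw-cap tube, 116 mm long, 30 g, lying level in the cradle. Origin: centre of its foot; own z along the tube towards the cap. Body 28 mm diameter, cap 34 mm diameter (last 14 mm).
- tube_mid (a point): Point on the tube's axis 56 mm from its foot, about 43 mm above the worktop at the start: the place to grasp it, midway between the V supports, across its 28 mm diameter.
- timer: Digital timer lying flat, 60 x 66 x 18 mm; bystander.
- dish_a: Petri dish, 56 mm diameter, 14 mm high; bystander.
- tube_block: Clear block of capped tubes, 55 x 75 x 87 mm high; bystander.

How it is judged:
By the outcome, as a careful person would: the job done as asked, in the order asked, and still so for the second after the job is handed in, with the robot touching nothing.
It also fails if it takes over 54 s, if anything falls off the work surface, if the arm or the gripper's body presses on something with over 40 N, if the wrist force passes 120 N, or if a joint passes its speed limit or range.

## Working session

There is one attempt and no reset: what is moved stays moved. The work goes in short steps, Python scripts to look and compute and a tool call to move; the robot and the scene stay as the last step left them, time stands still between calls to the robot, and variables do not carry over. Pictures are saved under pics/ and viewed, at most 10 in all, crops included, and the job is handed in when it is done.

Besides the shell and the picture viewer there is one more tool, called after "Call:" by a JSON object that holds its "op" and its "data". send_rows: Moves the arm, as the interface text tells. Its arguments: {"type":"object","properties":{"motion":{"type":"array"},"force":{"type":"number"}},"required":["motion"]}

```bash
mkdir -p pics; python3 - <<'E'
from cell import get_obs,cams,arm
import cv2,pickle
o=get_obs();print(o)
d={}
for n in("side","top"):
    c=cams.read_camera(n);d[n]=c;cv2.imwrite(f"pics/{n}0.png",c["image"][:,:,::-1]);print(n,c["fx"],c["cx"],c["cy"],c["R"],c["t"])
pickle.dump(d,open("c0.pkl","wb"))
E
```

```text
{'clock': 0.0, 'joints': array([-1.19849143,  0.50835248, -0.23751184,  1.50112733,  0.12568895,
        1.14892468, -0.15483835]), 'dq': array([ 0.00024909, -0.00040699,  0.00038102, -0.00076803, -0.00148769,
        0.00013025, -0.00058402]), 'tau': array([ 9.46638502e-04, -6.20597935e+01, -2.18494467e+00, -2.49644637e+01,
        1.30254452e-02,  1.20523412e-02,  2.62057580e-05]), 'ee_pos': array([0.16473231, 0.60239208, 0.24142202]), 'ee_rot': array([-4.17884363e-01, -3.11346150e+00,  2.84601291e-03]), 'contact_force': array([-0.13236999, -1.1172164 , -0.37733701]), 'moment': array([ 0.02661046, -0.02458622, -0.04558303]), 'finger_force': 0.0, 'opening': 0.08573331547695076}
side 540.1738695050856 275.69448329704454 209.71974698010482 [[ 0.73718994 -0.67565015 -0.00691894]
 [-0.50763838 -0.5470592  -0.66560462]
 [ 0.44593079  0.49418935 -0.74627248]] [-0.42383714  0.31505041  1.32775877]
top 490.6531899726896 277.0486976039177 205.80180486610396 [[-4.61432945e-03 -9.99988690e-01 -1.15213661e-03]
 [-9.94625088e-01  4.70875214e-03 -1.03434824e-01]
 [ 1.03439080e-01  6.68661617e-04 -9.94635566e-01]] [-0.07141488  0.53709688  1.71592875]
```

View pics/side0.png

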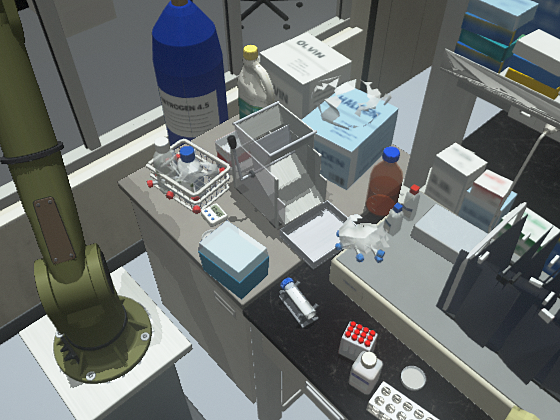

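View pics/top0.png

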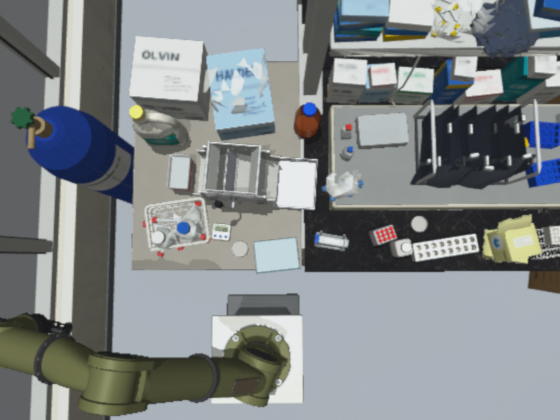

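The tray stands at the right exit (−y) at top px (297,183) and the tip box at the left at about (180,172), so the flap must lean left (+y). The tube in its cradle is at top px (332,241) and side px (298,300). I'll enlarge both.

```bash
python3 - <<'E'
import cv2
t=cv2.imread("pics/top0.png");s=cv2.imread("pics/side0.png")
cv2.imwrite("pics/topc.png",cv2.resize(t[130:280,160:360],None,fx=4,fy=4,interpolation=cv2.INTER_CUBIC))
cv2.imwrite("pics/sidec.png",cv2.resize(s[90:340,180:380][:, :],None,fx=2.4,fy=2.4,interpolation=cv2.INTER_CUBIC))
E
```

```text
(no output)
```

View pics/topc.png

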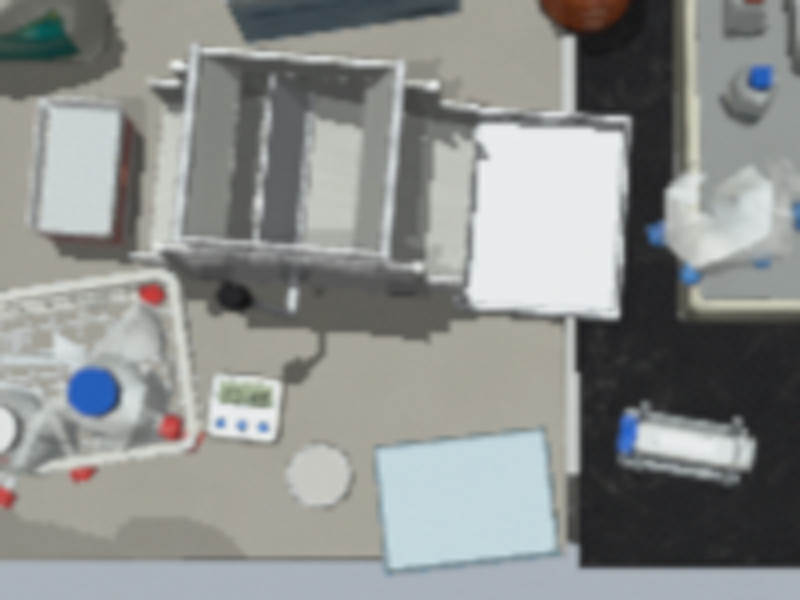

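View pics/sidec.png

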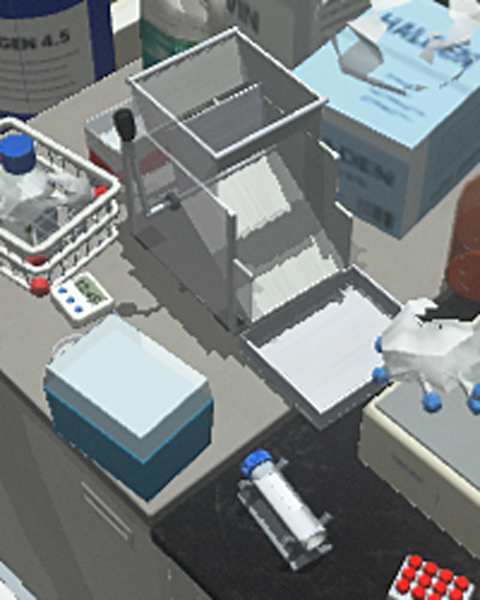

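The knob is at top px (218.8,204) and side px (231.7,141.7). The hopper rim corners in the top crop are (195,47), (403,62), (388,257) and (180,245), and the tube runs from the cap at (622,432) to the foot at (752,453). Next I'll turn these into positions.

```bash
cat >h.py <<'E'
import numpy as np,pickle
C=pickle.load(open("c0.pkl","rb"))
def ray(n,p):
    c=C[n];d=c["R"].T@np.array([(p[0]-c["cx"])/c["fx"],(p[1]-c["cy"])/c["fy"],1]);return -c["R"].T@c["t"],d
def atz(n,p,z):
    o,d=ray(n,p);return o+d*(z-o[2])/d[2]
def tri(a,b):
    A=[];B=[]
    for n,p in(("top",a),("side",b)):
        o,d=ray(n,p);d=d/np.linalg.norm(d);M=np.eye(3)-np.outer(d,d);A.append(M);B.append(M@o)
    return np.linalg.lstsq(np.vstack(A),np.hstack(B),rcond=None)[0]
def proj(n,X):
    c=C[n];q=c["R"]@X+c["t"];return np.array([c["fx"]*q[0]/q[2]+c["cx"],c["fy"]*q[1]/q[2]+c["cy"]])
T=lambda x,y:(x/4+160-.375,y/4+130-.375)
S=lambda x,y:(x/2.4+180-.3,y/2.4+90-.3)
E
python3 - <<'E'
from h import *
np.set_printoptions(precision=4,suppress=True)
print("knob",tri(T(235,296),S(124,124)))
rim=[(195,47),(403,62),(388,257),(180,245)]
r=[atz("top",T(*p),.270) for p in rim];print("rim",np.array(r),np.mean(r,0))
for i in range(4):print(np.linalg.norm(r[i]-r[(i+1)%4]))
print("rim side",[atz("side",S(*p),.27) for p in[(237,30),(326,100),(219,157),(131,80)]])
print("cap/foot top",atz("top",T(622,433),.043),atz("top",T(752,453),.043))
print("cap/foot side",atz("side",S(253,457),.050),atz("side",S(320,542),.045))
print("tray rim",np.array([atz("top",T(*p),.034) for p in[(475,115),(630,118),(618,318),(465,305)]]))
print("box",np.array([atz("top",T(*p),.1) for p in[(375,448),(544,430),(558,552),(388,572)]]))
print("timer",atz("top",T(245,407),.018),"dish",atz("top",T(319,474),.014))
E
```

```text
knob [0.5194 0.1074 0.2589]
rim [[ 0.7134  0.1379  0.27  ]
 [ 0.7008 -0.0233  0.27  ]
 [ 0.5486 -0.0116  0.27  ]
 [ 0.5587  0.1479  0.27  ]] [0.6304 0.0627 0.27  ]
0.16171077416610635
0.15259987229043034
0.1598481422300593
0.1550670346385263
rim side [array([0.7126, 0.136 , 0.27  ]), array([ 0.6991, -0.023 ,  0.27  ]), array([ 0.5508, -0.0113,  0.27  ]), array([0.5639, 0.15  , 0.27  ])]
cap/foot top [ 0.4217 -0.2066  0.043 ] [ 0.4038 -0.32    0.043 ]
cap/foot side [ 0.4211 -0.2039  0.05  ] [ 0.4026 -0.323   0.045 ]
tray rim [[ 0.7067 -0.0795  0.034 ]
 [ 0.7033 -0.218   0.034 ]
 [ 0.5237 -0.2051  0.034 ]
 [ 0.5359 -0.0698  0.034 ]]
box [[ 0.4079  0.0066  0.1   ]
 [ 0.4224 -0.1363  0.1   ]
 [ 0.3199 -0.1472  0.1   ]
 [ 0.3039 -0.0043  0.1   ]]
timer [0.4473 0.1262 0.018 ] dish [0.3877 0.0605 0.014 ]
```

Call:
{"op": "send_rows", "data": {"motion": [[0,[0,0,-5],0],[0,[0,0,-5],-5.6],[0,[0,0,-1],-5.7],[0,[-3,-3,0],0],[0,[-3,-3,0],0]], "force": 30}}

```text
clock: 0.6
ee_pos: [0.2201, 0.5386, 0.352]
ee_rot: [-0.105, -3.139, -0.0]
contact_force: [0.7, 0.5, -0.2]
opening: 0.0123
finger_force: 0.0
```

```bash
cat >g.py <<'E'
import sys
from h import *
from cell import get_obs
from scipy.spatial.transform import Rotation as Ro
np.set_printoptions(precision=4,suppress=True)
CH=np.array([.6312,.0627,0]);a=-.070
RC=Ro.from_euler('z',a).as_matrix()
def ch(x,y,z):return CH+RC@np.array([x,y,z])
def st(P=None,yaw=None):
    o=get_obs();R=Ro.from_rotvec(o["ee_rot"]).as_matrix()
    Y=np.degrees(np.arctan2(R[1,1],R[0,1]))
    print("t",round(o["clock"],2),"pos",o["ee_pos"],"chute",RC.T@(o["ee_pos"]-CH),"yaw",round(Y,1),"tilt",R[:2,2],"F",o["contact_force"],"q",o["joints"],"op",o["opening"])
    if P is not None:print("tool shift cm",R.T@(P-o["ee_pos"])*100)
    if yaw is not None:print("turn",-((yaw-Y+180)%360-180))
E
python3 -c "
from g import *
st(ch(-.115,-.008,.36),86)"
```

```text
t 0.6 pos [0.2201 0.5386 0.352 ] chute [-0.4434  0.446   0.352 ] yaw 86.2 tilt [-0.0005  0.0001] F [ 0.7368  0.5469 -0.2131] q [-1.0421  0.3768 -0.2824  1.4176  0.1045  1.3619  0.1769] op 0.012342257900215288
tool shift cm [-32.6811 -45.5137  -0.8187]
turn 0.18661686634078478
```

Call:
{"op": "send_rows", "data": {"motion": [[0,[-2.7,-3.8,0],0],[0,[-2.7,-3.8,0],0],[0,[-2.7,-3.8,0],0],[0,[-2.7,-3.8,0],0],[0,[-2.7,-3.8,0],0]]}}

```text
clock: 1.1
ee_pos: [0.3425, 0.3379, 0.3521]
ee_rot: [-0.109, -3.139, 0.001]
contact_force: [1.4, 0.4, -0.1]
opening: -0.0001
finger_force: 0.0
```

Call:
{"op": "send_rows", "data": {"motion": [[0,[-2.7,-3.8,0],0],[0,[-2.7,-3.8,0],0],[0,[-2.7,-3.8,0],0],[0,[-2.7,-3.8,0],0],[0,[-2.7,-3.8,0],0]]}}

```text
clock: 1.6
ee_pos: [0.4638, 0.1391, 0.3522]
ee_rot: [-0.109, -3.139, 0.0]
contact_force: [0.7, 1.4, -0.7]
opening: 0.0003
finger_force: 0.0
```

```bash
python3 -c "
from g import *
st(ch(-.115,-.008,.256),86)"
```

```text
t 1.6 pos [0.4638 0.1391 0.3522] chute [-0.1723  0.0646  0.3522] yaw 86.0 tilt [-0.0002 -0.0001] F [ 0.7161  1.4244 -0.7392] q [-0.3111  0.2052 -0.0392  1.6557  0.0083  1.2811  1.1495] op 0.000344444224158591
tool shift cm [-5.7273 -7.2574  9.6182]
turn 0.01949819977039624
```

Call:
{"op": "send_rows", "data": {"motion": [[0,[-2.9,-3.6,0],0],[0,[-2.8,-3.6,0],0],[0,[0,0,3],0],[0,[0,0,3],0],[0,[0,0,3.6],0]]}}

```text
clock: 2.1
ee_pos: [0.5156, 0.0648, 0.2555]
ee_rot: [0.111, 3.139, 0.0]
contact_force: [0.8, 0.8, -0.8]
opening: 0.0001
finger_force: 0.0
```

Call:
{"op": "send_rows", "data": {"motion": [[0,[0,0,0],0],[0,[0,1,0],0],[0,[0,1,0],0],[0,[0,0,0],0]]}}

```text
clock: 2.5
ee_pos: [0.5175, 0.0878, 0.258]
ee_rot: [0.104, 3.137, 0.003]
contact_force: [-0.7, 0.1, -0.6]
opening: 0.0004
finger_force: 0.0
```

```bash
python3 -c "
from g import *
st(ch(-.115,.0385,.256),86)"
```

```text
t 2.5 pos [0.5175 0.0878 0.258 ] chute [-0.1152  0.017   0.258 ] yaw 86.2 tilt [0.0029 0.0016] F [-0.6792  0.0906 -0.5833] q [-0.2141  0.3323  0.0001  1.7413 -0.0011  1.0648  1.2908] op 0.0003976554970555097
tool shift cm [-0.0233  2.1455  0.1989]
turn 0.1848798497842381
```

Pushing on in small steps, watching the force.

Call:
{"op": "send_rows", "data": {"motion": [[0,[0,0.5,0],0],[0,[0,0.5,0],0],[0,[0,0.5,0],0],[0,[0,0,0],0]]}}

```text
clock: 2.9
ee_pos: [0.5177, 0.1011, 0.2564]
ee_rot: [0.108, 3.14, 0.001]
contact_force: [-0.3, -0.6, -0.7]
opening: -0.0001
finger_force: 0.0
```

Call:
{"op": "send_rows", "data": {"motion": [[0,[0,0.3,0],0],[0,[0,0.2,0],0],[0,[0,0,0],0]]}}

```text
clock: 3.2
ee_pos: [0.518, 0.1053, 0.2562]
ee_rot: [-0.109, -3.14, -0.0]
contact_force: [0.2, -0.5, -1.0]
opening: 0.0001
finger_force: 0.1
```

```bash
python3 - <<'E'
from g import *
from cell import cams
import cv2
st(ch(-.115,.0385,.256),86)
s=cams.read_camera("side")["image"][:,:,::-1][90:290,180:340]
t=cams.read_camera("top")["image"][:,:,::-1][130:230,180:280]
cv2.imwrite("pics/push.png",np.hstack([cv2.resize(s,(400,500)),cv2.resize(t,(400,500))[:, :]]))
E
```

```text
t 3.2 pos [0.518  0.1053 0.2562] chute [-0.1159  0.0346  0.2562] yaw 86.0 tilt [-0.0001  0.0001] F [ 0.1871 -0.5402 -1.0043] q [-0.2438  0.3412 -0.0042  1.7324  0.0015  1.0681  1.253 ] op 6.979765183547178e-05
tool shift cm [-0.0864  0.3874  0.0229]
turn 0.027210027593014274
```

View pics/push.png

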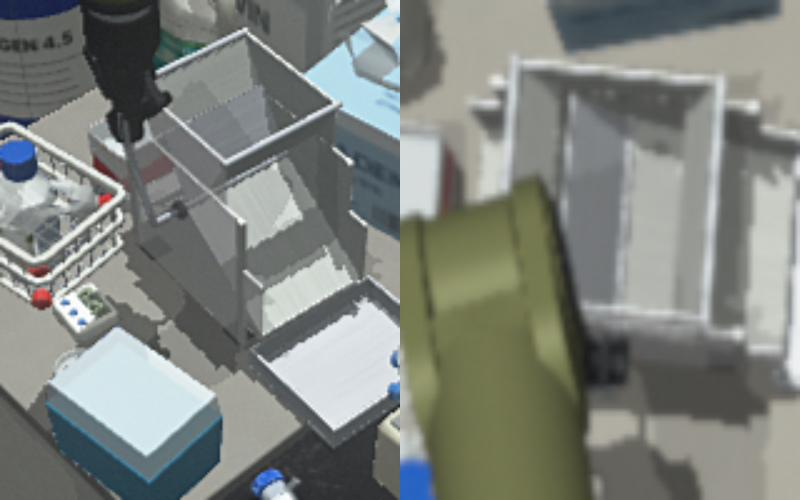

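The flap leans further left; its top edge is now close to the left wall. I'll push until the force rises at the stop.

Call:
{"op": "send_rows", "data": {"motion": [[0,[0,0.4,0],0],[0,[0,0.3,0],0],[0,[0,0,0],0]]}}

```text
clock: 3.6
ee_pos: [0.5185, 0.1128, 0.2563]
ee_rot: [0.108, 3.14, 0.0]
contact_force: [-0.2, -0.5, -0.4]
opening: -0.0001
finger_force: 0.1
```

Call:
{"op": "send_rows", "data": {"motion": [[0,[0,0.3,0],0],[0,[0,0.2,0],0],[0,[0,0,0],0]]}}

```text
clock: 3.9
ee_pos: [0.5188, 0.1166, 0.2562]
ee_rot: [-0.11, -3.139, 0.001]
contact_force: [-0.4, -2.0, 0.1]
opening: -0.0
finger_force: 1.0
```

Call:
{"op": "send_rows", "data": {"motion": [[0,[0,0.2,0],0],[0,[0,0,0],0]]}}

```text
clock: 4.1
ee_pos: [0.5189, 0.1171, 0.2561]
ee_rot: [-0.112, -3.139, 0.004]
contact_force: [0.5, -6.2, 1.1]
opening: -0.0001
finger_force: 3.0
```

Call:
{"op": "send_rows", "data": {"motion": [[0,[0,0.2,0],0],[0,[0,0,0],0]]}}

```text
clock: 4.3
ee_pos: [0.5189, 0.1174, 0.256]
ee_rot: [-0.114, -3.138, 0.008]
contact_force: [-1.0, -9.6, 1.6]
opening: -0.0003
finger_force: 5.0
```

Call:
{"op": "send_rows", "data": {"motion": [[0,[0,0.2,0],0],[0,[0,0,0],0]]}}

```text
clock: 4.5
ee_pos: [0.5189, 0.1176, 0.256]
ee_rot: [-0.116, -3.138, 0.011]
contact_force: [-1.3, -15.5, 2.0]
opening: 0.0002
finger_force: 7.0
```

Call:
{"op": "send_rows", "data": {"motion": [[0,[0,-2,0],0],[0,[0,-2,0],0],[0,[0,0,-4],0],[0,[0,0,-5],0],[0.8,[0,-4,0],0]]}}

```text
clock: 5.0
ee_pos: [0.5165, 0.0493, 0.3524]
ee_rot: [0.095, 3.13, 0.01]
contact_force: [1.2, -0.5, -0.5]
opening: 0.0134
finger_force: 0.0
```

Call:
{"op": "send_rows", "data": {"motion": [[0.8,[0.5,-4.5,0],0],[0.8,[0.5,-4.5,0],0],[0.8,[0.5,-4.5,0],0],[0.8,[0.5,-4.5,0],0],[0.8,[0,0,0],8.5]]}}

```text
clock: 5.5
ee_pos: [0.4795, -0.1419, 0.3467]
ee_rot: [0.353, 3.121, -0.005]
contact_force: [-0.2, -0.2, -1.1]
opening: 0.0687
finger_force: 0.0
```

Call:
{"op": "send_rows", "data": {"motion": [[0.8,[0,0,0],8.5],[0.8,[0,0,0],8.5],[0.8,[0,0,0],8.5],[0.8,[0,0,0],8.5],[0.8,[0,0,0],8.5]]}}

```text
clock: 6.0
ee_pos: [0.4816, -0.1343, 0.3464]
ee_rot: [1.458, 2.783, 0.002]
contact_force: [-0.1, -0.3, -0.2]
opening: 0.0683
finger_force: 0.0
```

Call:
{"op": "send_rows", "data": {"motion": [[0.8,[0,0,0],8.5],[0.8,[0,0,0],8.5],[0.8,[0,0,0],8.5],[0.8,[0,0,0],8.5],[0.8,[0,0,0],8.5]]}}

```text
clock: 6.5
ee_pos: [0.4816, -0.1342, 0.3464]
ee_rot: [-2.367, -2.065, -0.002]
contact_force: [0.2, 0.4, 0.3]
opening: 0.0684
finger_force: 0.0
```

```bash
python3 - <<'E'
from g import *
from cell import cams
import cv2
st(np.array([.4124,-.2647,.035]),-8.9)
s=cams.read_camera("side")["image"][:,:,::-1]
t=cams.read_camera("top")["image"][:,:,::-1]
cv2.imwrite("pics/set.png",np.hstack([cv2.resize(s[90:290,180:340],(400,500)),cv2.resize(t[130:270,180:360],(400,311))[:, :] if 0 else cv2.resize(t[150:275,210:310],(400,500))]))
E
```

```text
t 6.5 pos [ 0.4816 -0.1342  0.3464] chute [-0.1354 -0.2069  0.3464] yaw -7.8 tilt [0.0008 0.0007] F [0.192  0.3939 0.3455] q [-0.0793  0.2496  0.4022  1.6371 -0.1023  1.275   0.2056] op 0.06835319124811262
tool shift cm [-13.8923  -5.11    31.1231]
turn 1.1039103938739458
```

View pics/set.png

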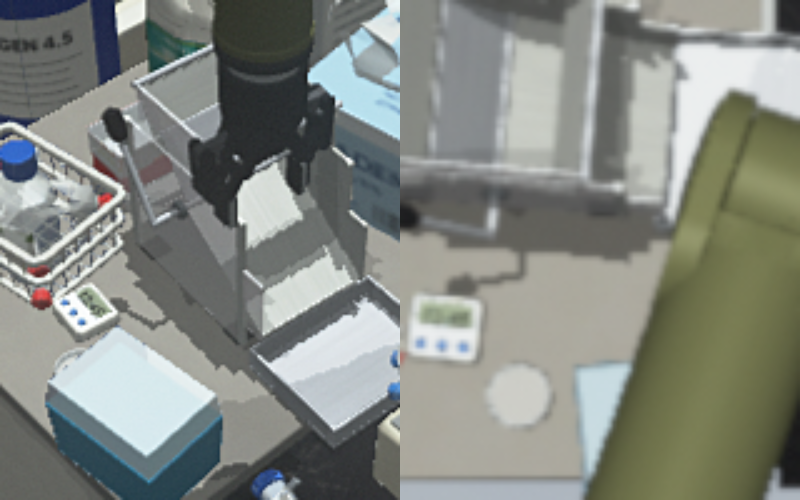

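The lever knob is at side px (226,140), and the push force showed the stop. I'll check that against the projection while moving above the tube.

Call:
{"op": "send_rows", "data": {"motion": [[0.8,[-3.5,-1.3,0],1.1],[0.8,[-3.5,-1.3,0],0],[0.8,[-3.5,-1.3,0],0],[0.8,[-3.4,-1.2,0],0],[0.8,[0,0,3],0]]}}

```text
clock: 7.1
ee_pos: [0.4093, -0.271, 0.3194]
ee_rot: [2.378, 2.041, 0.001]
contact_force: [-0.5, -0.3, -0.1]
opening: 0.0682
finger_force: 0.0
```

Call:
{"op": "send_rows", "data": {"motion": [[0.8,[0,0,5],0],[0.8,[0,0,5],0],[0.8,[0,0,5],0],[0.8,[0,0,3],0],[0.8,[0,0,0],0]]}}

```text
clock: 7.6
ee_pos: [0.409, -0.2634, 0.133]
ee_rot: [-2.372, -2.049, 0.003]
contact_force: [-0.2, -1.0, 0.9]
opening: 0.0684
finger_force: 0.0
```

```bash
python3 - <<'E'
from g import *
from cell import cams
import cv2
print("knob at stop px",proj("side",ch(-.115,.064,.247)),proj("side",ch(-.115,.0367,.259)))
P=np.array([.4124,-.2647,.035]);st(P,-8.9)
print("mid px",proj("side",np.array([.4124,-.2647,.043])))
s=cams.read_camera("side")["image"][:,:,::-1]
cv2.imwrite("pics/tube.png",cv2.resize(s[210:350,230:370],(600,600),interpolation=cv2.INTER_CUBIC))
E
```

```text
knob at stop px [226.0931 139.5172] [231.7168 141.366 ]
t 7.6 pos [ 0.409  -0.2634  0.133 ] chute [-0.1988 -0.3408  0.133 ] yaw -8.3 tilt [-0.006   0.0038] F [-0.1743 -0.9705  0.9423] q [ 0.2408  0.4555  0.4039  2.0069 -0.26    0.7357  0.6576] op 0.0683985635066611
tool shift cm [-0.1111  0.4166  9.7969]
turn 0.5540216735770969
mid px [299.2145 298.5844]
```

View pics/tube.png

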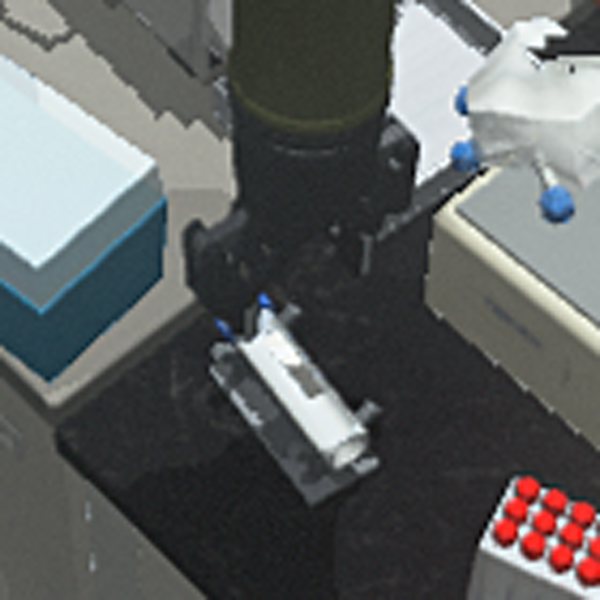

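The knob matches the stop position (226,139.5). The jaws straddle the tube, with the V supports at crop px (290,310) and (370,410). Descending.

Call:
{"op": "send_rows", "data": {"motion": [[0.8,[0,0.4,3],0.5],[0.8,[0,0,3],0],[0.8,[0,0,2],0],[0.8,[0,0,0],0],[0.8,[0,0,0],0]]}}

```text
clock: 8.15
ee_pos: [0.4158, -0.2664, 0.058]
ee_rot: [2.388, 2.038, 0.002]
contact_force: [-0.2, -0.0, 0.3]
opening: 0.0682
finger_force: 0.0
```

```bash
python3 -c "
from g import *
st(np.array([.4124,-.2647,.035]),-8.9)"
```

```text
t 8.15 pos [ 0.4158 -0.2664  0.058 ] chute [-0.1918 -0.3434  0.058 ] yaw -9.0 tilt [ 0.0022 -0.001 ] F [-0.1946 -0.0214  0.2603] q [ 0.2996  0.574   0.3293  2.072  -0.3464  0.5448  0.7206] op 0.06824707411585211
tool shift cm [ 0.1165 -0.3698  2.3027]
turn -0.12251878598021904
```

Call:
{"op": "send_rows", "data": {"motion": [[0.8,[0.1,-0.3,1.2],0],[0.8,[0,0,1.1],0],[0.8,[0,0,0],0],[0.3,[0,0,0],0],[0.3,[0,0,0],0]], "force": 30}}

```text
clock: 8.65
ee_pos: [0.4123, -0.2645, 0.0339]
ee_rot: [2.39, 2.038, 0.001]
contact_force: [-1.0, 1.0, -0.6]
opening: 0.0403
finger_force: 0.0
```

Call:
{"op": "send_rows", "data": {"motion": [[0.1,[0,0,0],0],[0.1,[0,0,0],0],[0.1,[0,0,0],0],[0.1,[0,0,0],0]]}}

```text
clock: 9.05
ee_pos: [0.4098, -0.264, 0.0337]
ee_rot: [-2.39, -2.035, 0.002]
contact_force: [-7.5, 0.4, 7.2]
opening: 0.0275
finger_force: 29.0
```

Call:
{"op": "send_rows", "data": {"motion": [[0.1,[0,0,-1],0],[0.1,[0,0,-3],0],[0.1,[0,0,-5],0],[0.1,[0,0,-5],0],[0.1,[0,0,-5],0]]}}

```text
clock: 9.55
ee_pos: [0.4116, -0.2642, 0.2262]
ee_rot: [2.39, 2.038, -0.0]
contact_force: [1.7, -1.2, -1.9]
opening: 0.0282
finger_force: 29.7
```

```bash
python3 -c "
from g import *
st(ch(0,-.01,.36),86)"
```

```text
t 9.55 pos [ 0.4116 -0.2642  0.2262] chute [-0.1962 -0.3415  0.2262] yaw -9.1 tilt [ 0.0005 -0.0008] F [ 1.7004 -1.1794 -1.8913] q [ 0.1717  0.3402  0.4782  1.8795 -0.1875  0.9651  0.5748] op 0.028181714753712162
tool shift cm [ 34.752   16.6122 -13.3945]
turn -95.10041347710819
```

Call:
{"op": "send_rows", "data": {"motion": [[0.1,[0,0,-5],0],[0.1,[0,0,-5],0],[0.1,[0,0,-3.4],-8.5],[0.1,[0,0,0],-8.5],[0.1,[0,0,0],-8.5]]}}

```text
clock: 10.05
ee_pos: [0.412, -0.2644, 0.3596]
ee_rot: [1.871, 2.519, 0.001]
contact_force: [-0.8, 0.3, -0.5]
opening: 0.0278
finger_force: 29.7
```

Call:
{"op": "send_rows", "data": {"motion": [[0.1,[0,0,0],-8.5],[0.1,[0,0,0],-8.5],[0.1,[0,0,0],-8.5],[0.1,[0,0,0],-8.5],[0.1,[0,0,0],-8.5]]}}

```text
clock: 10.55
ee_pos: [0.4116, -0.2642, 0.3582]
ee_rot: [0.833, 3.028, -0.001]
contact_force: [-0.4, -0.1, -0.2]
opening: 0.0281
finger_force: 29.7
```

Call:
{"op": "send_rows", "data": {"motion": [[0.1,[0,0,0],-8.5],[0.1,[0,0,0],-8.5],[0.1,[0,0,0],-8.5],[0.1,[0,0,0],0],[0.1,[0,0,0],0]]}}

```text
clock: 11.05
ee_pos: [0.4117, -0.2643, 0.3579]
ee_rot: [0.16, 3.137, -0.001]
contact_force: [-0.6, -0.7, 0.1]
opening: 0.028
finger_force: 29.6
```

```bash
python3 -c "
from g import *
st(ch(0,-.01,.36),86)"
```

```text
t 11.05 pos [ 0.4117 -0.2643  0.3579] chute [-0.1961 -0.3416  0.3579] yaw 84.1 tilt [ 0.0006 -0.0004] F [-0.5625 -0.7146  0.1024] q [ 0.3413  0.2147  0.2309  1.6362 -0.0506  1.2958  2.0494] op 0.028007842659809188
tool shift cm [-18.5332  33.7697  -0.2142]
turn -1.856448948099228
```

Call:
{"op": "send_rows", "data": {"motion": [[0.1,[0,0,0],-1.9],[0.1,[-2.4,4.1,0],0],[0.1,[-2.4,4.1,0],0],[0.1,[-2.4,4.1,0],0],[0.1,[-2.4,4.1,0],0]]}}

```text
clock: 11.55
ee_pos: [0.5189, -0.1052, 0.3578]
ee_rot: [0.108, 3.139, -0.0]
contact_force: [0.4, -1.1, 0.1]
opening: 0.0278
finger_force: 29.7
```

Call:
{"op": "send_rows", "data": {"motion": [[0.1,[-2.4,4.1,0],0],[0.1,[-2.4,4.1,0],0],[0.1,[-2.4,4.1,0],0],[0.1,[-2.4,4,0],0],[0.1,[0,0,0],0]]}}

```text
clock: 12.05
ee_pos: [0.6262, 0.0579, 0.3555]
ee_rot: [-0.092, -3.139, -0.006]
contact_force: [-0.6, 0.9, -0.2]
opening: 0.0279
finger_force: 29.7
```

```bash
python3 - <<'E'
from g import *
from cell import cams
import cv2
st(ch(0,-.01,.232),86)
s=cams.read_camera("side")["image"][:,:,::-1]
t=cams.read_camera("top")["image"][:,:,::-1]
cv2.imwrite("pics/over.png",np.hstack([cv2.resize(s[60:260,180:340],(400,500)),cv2.resize(t[120:245,190:290],(400,500))]))
E
```

```text
t 12.05 pos [0.6262 0.0579 0.3555] chute [-0.0046 -0.0052  0.3555] yaw 86.6 tilt [-0.0015  0.0038] F [-0.6296  0.8931 -0.2098] q [-0.1653  0.4515  0.0628  1.2799 -0.0317  1.4121  1.4084] op 0.027916346064426046
tool shift cm [-0.4761 -0.535  12.3501]
turn 0.6397745792001217
```

View pics/over.png

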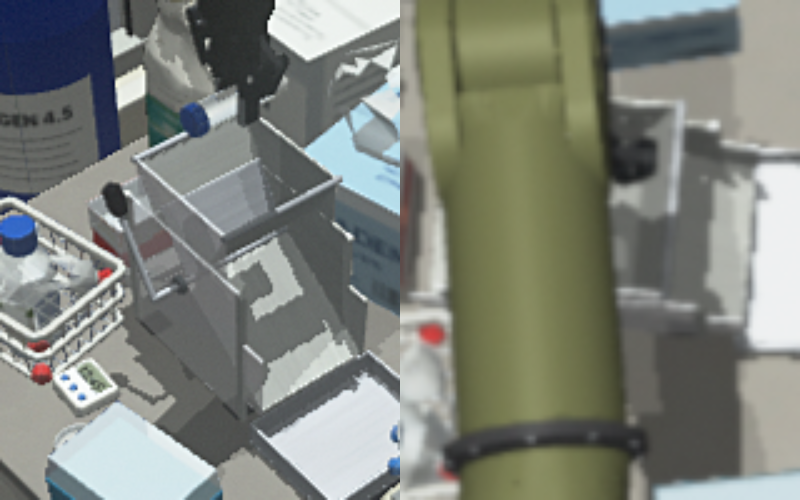

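The tube is held level over the mouth with its cap towards the robot (cap at side px about (257,108)). I'll correct x and y, then check the cap position.

Call:
{"op": "send_rows", "data": {"motion": [[0.1,[-0.5,-0.5,2],0.6],[0.1,[0,0,2],0],[0.1,[0,0,0],0],[0.1,[0,0,0],0]]}}

```text
clock: 12.55
ee_pos: [0.6288, 0.0431, 0.3181]
ee_rot: [0.122, 3.139, -0.001]
contact_force: [-0.3, 0.2, -0.8]
opening: 0.028
finger_force: 29.7
```

```bash
python3 - <<'E'
from g import *
print("cap mid px",proj("side",ch(-.0046-.053,-.0052,.3635)))
st(ch(.002,-.01,.232),86)
E
```

```text
cap mid px [257.4909 108.4787]
t 12.55 pos [0.6288 0.0431 0.3181] chute [-0.0011 -0.0197  0.3181] yaw 85.6 tilt [ 0.     -0.0006] F [-0.2672  0.2186 -0.8192] q [-0.1493  0.467   0.0705  1.3544 -0.0321  1.3214  1.4147] op 0.028013859430261263
tool shift cm [-0.2976  0.9752  8.6094]
turn -0.44891782141246495
```

Cap check passes. Lowering into the mouth.

Call:
{"op": "send_rows", "data": {"motion": [[0.1,[-0.3,0.9,2],-0.4],[0.1,[0,0,2],0],[0.1,[0,0,2],0],[0.1,[0,0,2],0],[0.1,[0,0,0],0]]}}

```text
clock: 13.05
ee_pos: [0.6319, 0.0527, 0.2363]
ee_rot: [-0.108, -3.137, 0.001]
contact_force: [-0.5, -0.7, -0.2]
opening: 0.0279
finger_force: 29.7
```

Call:
{"op": "send_rows", "data": {"motion": [[0.1,[0,0,0],0]]}}

```text
clock: 13.15
ee_pos: [0.6333, 0.0528, 0.2388]
ee_rot: [0.108, 3.138, -0.0]
contact_force: [0.2, -0.7, 0.8]
opening: 0.028
finger_force: 29.7
```

```bash
python3 - <<'E'
from g import *
st(ch(.002,-.01,.232),86)
E
```

```text
t 13.15 pos [0.6333 0.0528 0.2388] chute [ 0.0028 -0.0097  0.2388] yaw 86.1 tilt [ 0.0015 -0.0001] F [ 0.2013 -0.7184  0.7509] q [-0.159   0.5209  0.062   1.4797 -0.0337  1.1406  1.4109] op 0.02803313437905502
tool shift cm [ 0.0811 -0.0306  0.6816]
turn 0.06245610767831522
```

Call:
{"op": "send_rows", "data": {"motion": [[0.55,[0,0,0],0],[0.55,[0,0,0],0],[0.55,[0,0,0],0],[0.55,[0,0,0],0],[0.55,[0,0,0],0]]}}

```text
clock: 13.65
ee_pos: [0.6329, 0.0532, 0.2375]
ee_rot: [0.107, 3.14, -0.0]
contact_force: [0.6, 0.9, -0.5]
opening: 0.0471
finger_force: 0.0
```

Call:
{"op": "send_rows", "data": {"motion": [[0.55,[0,0,-3],0],[0.55,[0,0,-5],0],[0.55,[0,0,-5],0],[0.55,[4,0,0],0],[0.55,[4,0,0],0]]}}

```text
clock: 14.15
ee_pos: [0.5537, 0.0587, 0.3689]
ee_rot: [0.107, 3.135, 0.001]
contact_force: [0.3, 0.2, -1.0]
opening: 0.0471
finger_force: 0.0
```

Call:
{"op": "send_rows", "data": {"motion": [[0.55,[4,0,0],0],[0.55,[0,0,0],0],[0.55,[0,0,0],0],[0.55,[0,0,0],0],[0.55,[0,0,0],0]]}}

```text
clock: 14.65
ee_pos: [0.5141, 0.0613, 0.367]
ee_rot: [-0.107, -3.14, 0.0]
contact_force: [0.9, 0.8, -0.1]
opening: 0.047
finger_force: 0.0
```

```bash
python3 - <<'E'
from g import *
from cell import cams
import cv2
st()
s=cams.read_camera("side")["image"][:,:,::-1]
t=cams.read_camera("top")["image"][:,:,::-1]
cv2.imwrite("pics/end.png",np.hstack([cv2.resize(s[90:290,190:350],(400,500)),cv2.resize(t[130:255,220:320],(400,500))]))
E
```

```text
t 14.65 pos [0.5141 0.0613 0.367 ] chute [-0.1167 -0.0096  0.367 ] yaw 86.1 tilt [-0.0001 -0.0002] F [ 0.9235  0.7876 -0.1367] q [-0.2121  0.2549  0.0626  1.5497 -0.016   1.3376  1.3547] op 0.046997914354481765
```

View pics/end.png

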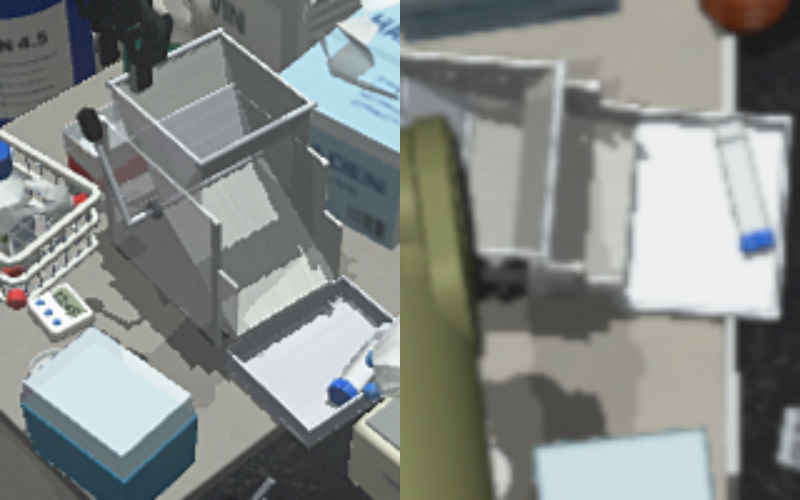

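The tube lies in the tray (top crop cap at (757,240)), the knob is still at side px (226,140), and the tray corner is unchanged at top px (317,159). I'll let it settle, confirm it is still, and hand in.

Call:
{"op": "send_rows", "data": {"motion": [[0.55,[0,0,0],0],[0.55,[0,0,0],0],[0.55,[0,0,0],0],[0.55,[0,0,0],0],[0.55,[0,0,0],0]]}}

```text
clock: 15.25
ee_pos: [0.5131, 0.0614, 0.3673]
ee_rot: [0.106, 3.14, 0.0]
contact_force: [0.4, -0.4, -0.6]
opening: 0.0469
finger_force: 0.0
```

```bash
python3 - <<'E'
from cell import cams,arm
import cv2,numpy as np,time
f=lambda:cams.read_camera("top")["image"].astype(int)[150:215,270:325]
cap=lambda i:[v.mean().round(1) for v in np.where((i[...,2]>120)&(i[...,0]<80))]
a=f();
for _ in range(6):b=f()
print(cap(a),cap(b))
c=cap(b)
if np.allclose(cap(a),c,atol=.4): print(arm.sign_off())
E
```

```text
[np.float64(39.6), np.float64(43.0)] [np.float64(39.6), np.float64(43.2)]
the job is handed in; nothing more can be done
None
```

The job is handed in: the flap is set fully left, the tube lies at rest in the tray at the right exit, and the tray did not move; it took about 16 s of the 54 s allowed.

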